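Close the instrument case and hold it pressed against the fastening fence

TASK

Gently lower the hinged lid of the small aluminium instrument case until it is fully shut. Then bring the case, flat on the bench, hinge end first, squarely and centrally against the sprung plate of the blue fence and keep it pressed there with a steady 12 N or so, springs pushed in but not to their stop, so that I can screw it down. Be my third hand: finish while still holding it pressed, without letting go, and leave the screwdriver, the screw dish and the solder spool where they are.

Things in the scene. Friction and masses are not known exactly. Their poses are not given: they have to be found in the camera images.
- case: Loose bare-aluminium box, 120 mm long (x) x 64 mm wide (y) x 44 mm high without its lid, 50 mm with the lid shut; about 0.6 kg, stands on the bench, open on top, a circuit board inside. Origin: centre of its underside. +x points to its hinge end (the end face that goes against the fence), z up.
- lid (a joint): Angle of the case's blue lid in rad: 0 shut, 1.6 fully open; starts about 1.0 to 1.35. The hinge is stiff by friction (about 0.08 N m), so the lid stays where it is left. At an angle a the lid runs from the hinge by 120 mm along (-cos a, 0, sin a) in the case's frame.
- lid_hinge (a point): Hinge line of the lid: middle of the top edge of the case's hinge end, 60 mm along the case's +x from its centre and 44 mm up. The hinge axis is the case's y. The lid's underside passes through it.
- lid_front (a point): Middle of the lid's free edge, on its outer (upper) face, 120 mm from the hinge; the blue lid is a flat plate 120 x 64 x 6 mm.
- fence: Blue fence bolted to the bench, 130 mm wide and 70 mm high, with a sprung aluminium plate before it. Origin: on the bench under the middle of the plate's front face when the plate is at rest. +x is the direction of pressing (into the plate), y along the plate, z up. Fixed; it reaches from 0 to 125 mm along +x.
- plate (a joint): How far the sprung plate is pushed back, in m: 0 at rest, stop at 0.032. The spring gives 700 N per m (12 N at 17 mm) with no preload.
- plate_face (a point): Centre of the front face of the sprung plate (moves with it), 30 mm above the bench; the plate is 90 mm wide, 8 mm thick, and spans 4 to 58 mm above the bench.
- driver_red: Bystander: screwdriver with a red handle, 155 mm long, 15 mm thick, lying beside the fence. Origin: centre of its underside.
- screw_tin: Bystander: shallow round steel dish of screws, 70 mm across, 13 mm high. Origin: centre of its underside.
- solder_spool: Bystander: blue spool of solder wire standing up, 52 mm across, 36 mm high. Origin: centre of its underside.

How it is judged:
By the outcome, as a careful person would: the job done as asked, in the order asked, and still so for the second after the job is handed in, while the arm keeps its last pose, push and grip.
It also fails if it takes over 58 s, if anything falls off the work surface, if the arm or the gripper's body presses on something with over 40 N, if the wrist force passes 120 N, or if a joint passes its speed limit or range.

ROBOT

A 7-joint arm with a two-finger parallel gripper is mounted at the origin on a cart in front of the work surface, level with it; the furniture and walls round the work are solid. World frame = base frame: x ahead of the robot, y to its left, z up, the work surface at z = 0. Lengths are in mm, angles in rad, forces in N, time in s.
With the tool pointing down it reaches from about 425 to 925 mm from the base axis. Payload 6.8 kg.
Tool frame: the origin (TCP) lies midway between the tips of the shut fingers; the grasp point (between the pads) lies bot.pinch_z behind it (bot.pinch_z is the distance from the TCP to the grasp point, in mm); z points along the fingers, y is the line along which they close (so a half turn about z gives the same grasp; the last joint's range is limited). The gripper opens to 88 mm and grips with 3 to 60 N. Pads are 20 mm wide; open, the fingers measure 115 mm over their backs; the gripper's body (75 mm by 178 mm) begins 61 mm behind the grasp point.
Start: joints at [1.233, 0.477, 0.022, 1.555, -0.011, 1.109, -0.083], TCP at [153.761, -657.271, 222.664] pointing down, gripper open.
Joint ranges: [-2.96, 2.96], [-0.34, 2.1], [-1.41, 1.46], [0.24, 2.44], [-1.37, 4.51], [0.17, 1.92], [-2.96, 2.96]. Speed limits (rad/s): [2.39, 2.39, 3.14, 3.14, 3.14, 3.14, 3.14].

INTERFACE

Orientations are given as a unit quaternion [x, y, z, w].
In Python, from rig import bot gives the robot as it stands.
- The arm moves only by the shell command python3 inch.py 'ROWS'. ROWS is a JSON list of rows, 1 to 20 of them, each an object with the fields jaw (the finger opening in mm), tx, ty, tz (the shift in cm), spin (a turn about the tool's z in units of 0.25 rad); a field left out counts as zero (the opening has to be given); each row is the pose to reach, as a shift and turn from the pose commanded when the command began, along the tool's axes at that moment; what a row does not reach only later rows make up. A row lasts 1/8 s, in which the tool goes at most 62.5 mm and 0.188 rad, less where a joint would pass 70% of its speed; a pose out of reach is approached as far as the arm can. The fingers move at their own pace and stop on an object; the grip force is fixed at half the most. Time passes only in rows, so rows that do not move let the fingers close. It prints the time, the measured TCP pose, the force, the opening and the grip force at its end. Input that does not fit is refused with a message, and nothing moves.
- bot.read_state(): the state, without advancing time (a new reading comes with each control period).
- bot.capture(name): name is "side" or "top" or "wrist"; returns a dict with "img" (400x640x3 uint8, blue, green, red), "fx", "fy", "cx", "cy" (pixels), "dist_coeffs" ([k1, k2, p1, p2, k3] as OpenCV has them; the pictures are not rectified), "rvec" (rotation vector, rad) and "tvec" (3), from world to camera coordinates, as OpenCV has them. Camera axes: x right, y down, z forward; pixel columns grow to the right and rows downward; lengths in mm; the calibration is good to about 2 mm. A picture is of the moment at which its call begins. There is no depth.
- bot.finish_job(): hands the job in; it is judged then, once.
The state is a dict: "time_s": time; "joints": joint angles; "qvel": joint speeds; "effort": joint torques, N m; "ee_pos": TCP position; "ee_rot": TCP orientation; "contact_force": force on the tool from outside, world axes, zero at the start; "moment": the same for the moment, N m; "opening": finger opening in mm; "grip_force": force on a finger pad.
Only numpy, scipy, OpenCV 4.12 (cv2) and the standard library are available. Lean on these libraries where they do the work, as an engineer would, in place of code of your own. Each camera call takes 0.05 s, during which the arm holds its last target. There are 200 camera calls.

## Working session

There is one attempt and no reset: what is moved stays moved. The work goes in short steps, Python scripts to look and compute and a shell command to move; the robot and the scene stay as the last step left them, time stands still between calls to the robot, and variables do not carry over. Pictures are saved under pics/ and viewed, at most 10 in all, crops included, and the job is handed in when it is done.

```bash
ls; mkdir -p pics; python3 - <<'E'
from rig import bot
import cv2
s=bot.read_state(); print(s, bot.pinch_z)
for n in("top","side"):
    c=bot.capture(n); cv2.imwrite(f"pics/{n}0.png",c["img"]); print(n,{k:v for k,v in c.items() if k!="img"})
E
```

```text
inch.py
pics
rig.py
{'time_s': 0.0, 'joints': array([ 1.23291318,  0.4777451 ,  0.02232692,  1.55646521, -0.01145726,
        1.10927701, -0.08311731]), 'qvel': array([-0.0014421 ,  0.00128825, -0.00080785,  0.0012726 ,  0.00097498,
        0.00062025,  0.00066037]), 'effort': array([ 3.41025889e-04, -5.82846057e+01,  1.53509729e+00, -2.72606224e+01,
       -5.42547181e-02,  1.70770066e-02,  1.97554405e-04]), 'ee_pos': array([ 153.58454768, -656.67449752,  221.71254826]), 'ee_rot': array([ 9.93404849e-01,  1.14656120e-01, -1.81253899e-04, -8.64530863e-04]), 'contact_force': array([ 0.10921409, -0.43371525, -0.29291666]), 'moment': array([-0.01808818, -0.00894974,  0.04091266]), 'grip_force': 0.0, 'opening': 87.41315279415123} 18.700000000000003
top {'fx': 438.54830108803895, 'fy': 438.54830108803895, 'cx': 317.63785306839844, 'cy': 194.85398062821386, 'dist_coeffs': array([0.03393749, 0.        , 0.        , 0.        , 0.        ]), 'rvec': array([ 2.13366543, -2.11138246,  0.18096013]), 'tvec': array([152.68980818, 583.66838463, 856.0743594 ])}
side {'fx': 448.129891098309, 'fy': 448.129891098309, 'cx': 319.5507396751853, 'cy': 203.24688301276376, 'dist_coeffs': array([-0.02188746,  0.        ,  0.        ,  0.        ,  0.        ]), 'rvec': array([ 1.89791845, -0.54114832,  0.35804098]), 'tvec': array([-408.50900419,  212.07523931,  471.87327643])}
```

View pics/top0.png

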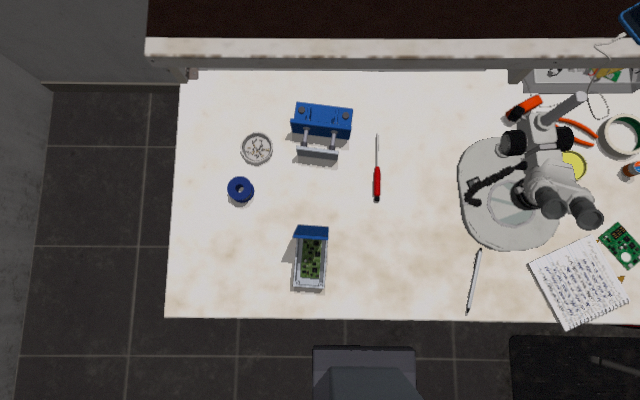

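View pics/side0.png

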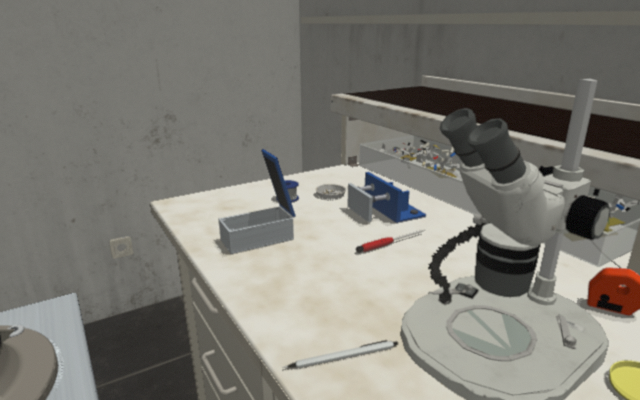

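The top view shows the case at about (311,262) with its lid open at the far end (310,232). The sprung plate's front is near (317,152), with the blue fence behind it at (322,120). The driver is at (377,170), the dish at (256,149) and the spool at (240,190). The side view shows the lid open from (285,213) to (268,152). I'll enlarge both views to get corner pixels.

```bash
python3 - <<'E'
import cv2,numpy as np
def crop(f,x,y,w,h,k,o):
    i=cv2.resize(cv2.imread(f)[y:y+h,x:x+w],None,fx=k,fy=k,interpolation=cv2.INTER_CUBIC)
    for u in range(0,w,20): cv2.putText(i,str(x+u),(u*k,8),0,.3,(0,0,255)); cv2.line(i,(u*k,10),(u*k,16),(0,0,255))
    for v in range(0,h,20): cv2.putText(i,str(y+v),(0,v*k+4),0,.3,(0,0,255)); cv2.line(i,(22,v*k),(28,v*k),(0,0,255))
    cv2.imwrite(o,i)
crop("pics/top0.png",270,95,100,200,3,"pics/a.png")
crop("pics/side0.png",210,140,220,120,3,"pics/b.png")
a=cv2.imread("pics/a.png");b=cv2.imread("pics/b.png")
crop("pics/top0.png",280,90,90,85,6,"pics/a1.png");crop("pics/top0.png",280,215,60,85,6,"pics/a2.png")
p,q=cv2.imread("pics/a1.png"),cv2.imread("pics/a2.png")
cv2.imwrite("pics/a.png",cv2.resize(np.hstack([p,q]),None,fx=.88,fy=.88))
print(cv2.imread("pics/a.png").shape,b.shape)
E
```

```text
(449, 792, 3) (360, 660, 3)
```

View pics/a.png

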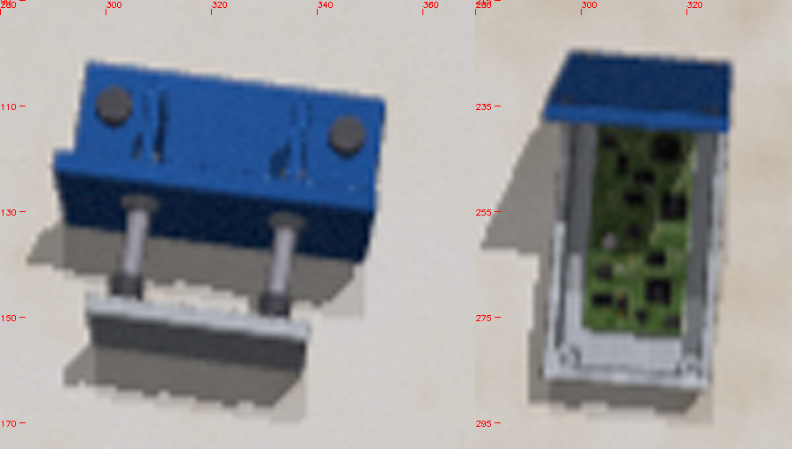

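View pics/b.png

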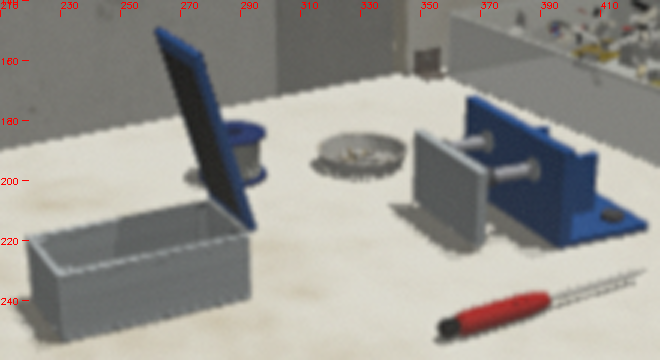

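Both crops are clear enough for corner pixels: the plate's front top edge in the top view runs from about (297.4,149.3) to (338.1,154.6). The near rim corners of the case are about (293.6,286.6) and (324.5,288.5). I'll triangulate the corners across the two views.

```bash
cat > h.py <<'E'
import cv2,numpy as np
from rig import bot
def ray(c,p):
    K=np.array([[c["fx"],0,c["cx"]],[0,c["fy"],c["cy"]],[0,0,1]])
    u=cv2.undistortPoints(np.array([[p]],float),K,c["dist_coeffs"])[0,0]
    R=cv2.Rodrigues(c["rvec"])[0]; d=R.T@np.array([*u,1]); return -R.T@c["tvec"],d/np.linalg.norm(d)
def on(c,p,z):
    o,d=ray(c,p); return o+d*(z-o[2])/d[2]
def tri(c,p,k,q):
    o,d=ray(c,p);e,f=ray(k,q); t=np.linalg.lstsq(np.c_[d,-f],e-o,rcond=None)[0]
    a,b=o+t[0]*d,e+t[1]*f; return (a+b)/2,np.linalg.norm(a-b)
E
python3 - <<'E'
from h import *
np.set_printoptions(precision=1,suppress=True)
T=bot.capture("top");S=bot.capture("side")
L=lambda X,Y:(280+X/5.28,90+Y/5.28)
Rr=lambda X,Y:(280+(X-475.2)/5.28,215+Y/5.28)
B=lambda X,Y:(210+X/3,140+Y/3)
print("cams",ray(T,(0,0))[0],ray(S,(0,0))[0])
for n,t,s in [("plate topL",L(92,313),B(415,132)),("plate topR",L(307,341),B(480,172)),("plate botR",L(303,370),B(476,246)),
 ("rim nearL",Rr(547,378),B(27,235)),("rim nearR",Rr(708,386),B(63,275)),
 ("lid freeR low",Rr(728,130),B(203,57)),("lid freeL",Rr(545,117),B(157,28)),("hinge R outer",Rr(732,63),B(255,228))]:
    print(n,*tri(T,t,S,s))
print("onplane plate",on(T,L(92,313),58),on(T,L(307,341),58),on(T,L(93,347),4),on(T,L(303,370),4))
print("rim",on(T,Rr(547,378),44),on(T,Rr(708,386),44),"hinge",on(T,Rr(570,50),46),on(T,Rr(732,63),46))
for n,p in [("rimfarR",B(248,235)),]: print(n,on(S,p,44))
for n,p in [("botnearR",B(63,341)),("botfarR",B(250,298))]: print(n,on(S,p,0))
for n,p,z in [("driver",(377,183),8),("tin",(256,149),8),("spool",(240,190),36)]: print(n,on(T,p,z))
E
```

```text
cams [419.2 148.8 948.2] [ 161.6 -519.6  372.1]
plate topL [677.7 203.1  56. ] 2.4165476085203297
plate topR [667.5 116.9  56.4] 0.9398187842434567
plate botR [668.4 117.3   4. ] 3.3598558267157315
rim nearL [394.4 205.6  43.4] 1.73960900201004
rim nearR [392.6 143.9  42.3] 0.6212958707247309
lid freeR low [482.1 138.  157.4] 1.3488357708518948
lid freeL [484.5 200.9 159.6] 1.2721685546023702
hinge R outer [514.4 136.4  45.9] 4.248792067417406
onplane plate [678.2 202.4  58. ] [667.4 116.7  58. ] [679.1 204.9   4. ] [669.9 116.4   4. ]
rim [395.2 205.3  44. ] [393.  143.8  44. ] hinge [520.8 198.9  46. ] [516.4 135.4  46. ]
rimfarR [505.8 133.7  44. ]
botnearR [389.5 145.9   0. ]
botfarR [507.5 136.9   0. ]
driver [617.9  29.9   8. ]
tin [692.5 297.4   8. ]
spool [594.1 323.7  36. ]
```

The measurements agree with the sizes given:
- **Plate:** centre (673,160), yaw -0.12.
- **Case:** near end (394,174.6), hinge about (514,167), yaw about -0.06.
- **Lid:** angle about 1.25.

Next I'll check the microscope clearance and work out the approach in tool axes.

```bash
cat >> h.py <<'E'
from scipy.spatial.transform import Rotation as Ro
np.set_printoptions(precision=1,suppress=True)
def shifts(P):
    s=bot.read_state(); R=Ro.from_quat(s["ee_rot"]).as_matrix()
    print("t",s["time_s"],"pos",s["ee_pos"],"yaw %.3f"%np.arctan2(R[1,0],R[0,0]),"F",s["contact_force"],"open %.1f grip %.1f"%(s["opening"],s["grip_force"]))
    for p in P: print(p,"->",R.T@(np.array(p)-s["ee_pos"]))
E
python3 - <<'E'
from h import *
T=bot.capture("top");S=bot.capture("side")
for t,s in [((552,195),(457,115)),((585,212),(492,127)),((515,140),(575,212))]: print(tri(T,t,S,s))
shifts([(250,-420,270),(390,-200,270),(460,0,270),(519,167,230)])
E
```

```text
(array([ 539.1, -195.1,  282.4]), np.float64(12.18070855585668))
(array([ 518.8, -248.9,  279.3]), np.float64(1.0467370673201735))
(array([ 691. , -235.1,  139.8]), np.float64(44.350249604972824))
t 0.3 pos [ 153.7 -657.1  222.4] yaw 0.230 F [-1.3  0.4 -0.1] open 88.1 grip 0.0
(250, -420, 270) -> [ 147.8 -209.   -47.6]
(390, -200, 270) -> [ 334.2 -391.3  -47.5]
(460, 0, 270) -> [ 447.9 -570.1  -47.4]
(519, 167, 230) -> [ 543.4 -719.3   -7.3]
```

Careful with the scale: shifts go in cm and turns go in units of 0.25 rad. That gives: 320 mm is 32, -20 mm is -2, 0.29 rad is 1.16.

```bash
python3 inch.py '[{"jaw":0,"tx":3,"ty":-4.2,"tz":-1},{"jaw":0,"tx":6,"ty":-8.4,"tz":-2},{"jaw":0,"tx":9,"ty":-12.6,"tz":-3},{"jaw":0,"tx":12,"ty":-16.8,"tz":-4},{"jaw":0,"tx":14.8,"ty":-20.9,"tz":-4.8},{"jaw":0,"tx":18.2,"ty":-24.2,"tz":-4.8},{"jaw":0,"tx":21.6,"ty":-27.5,"tz":-4.8},{"jaw":0,"tx":25.1,"ty":-30.8,"tz":-4.8},{"jaw":0,"tx":28.6,"ty":-34.1,"tz":-4.8},{"jaw":0,"tx":32,"ty":-37.4,"tz":-4.8},{"jaw":0,"tx":35.2,"ty":-42.3,"tz":-4.8},{"jaw":0,"tx":38.4,"ty":-47.2,"tz":-4.8},{"jaw":0,"tx":41.6,"ty":-52.1,"tz":-4.8,"spin":0.2},{"jaw":0,"tx":44.8,"ty":-57,"tz":-4.8,"spin":0.4},{"jaw":0,"tx":48,"ty":-62,"tz":-3.5,"spin":0.6},{"jaw":0,"tx":51.2,"ty":-67,"tz":-2,"spin":0.8},{"jaw":0,"tx":54.3,"ty":-71.9,"tz":-0.8,"spin":1.16},{"jaw":0,"tx":54.3,"ty":-71.9,"tz":-0.8,"spin":1.16},{"jaw":0,"tx":54.3,"ty":-71.9,"tz":-0.8,"spin":1.16}]'
python3 - <<'E'
from h import *
shifts([(519,167,146)])
c=bot.capture("top"); cv2.imwrite("pics/t1.png",cv2.resize(c["img"][80:310,200:500],None,fx=2,fy=2))
E
```

```text
time_s: 2.68
ee_pos: [518.6, 165.9, 230.4]
ee_rot: [1.0, -0.03, -0.0, 0.0]
contact_force: [0.7, -0.7, -0.4]
opening: 0.2
grip_force: 0.0
t 2.675 pos [518.6 165.9 230.4] yaw -0.060 F [ 0.7 -0.7 -0.4] open 0.2 grip 0.0
(519, 167, 146) -> [ 0.4 -1.2 84.4]
```

Converted, 140 mm is 14, 122 mm is 12.2.

```bash
python3 inch.py '[{"jaw":0,"ty":-0.1,"tz":3},{"jaw":0,"ty":-0.1,"tz":6},{"jaw":0,"ty":-0.1,"tz":8.4},{"jaw":0,"tx":-1,"ty":-0.1,"tz":8.4},{"jaw":0,"tx":-2,"ty":-0.1,"tz":8.5},{"jaw":0,"tx":-2.8,"ty":-0.1,"tz":8.7},{"jaw":0,"tx":-3.5,"ty":-0.1,"tz":9},{"jaw":0,"tx":-4.1,"ty":-0.1,"tz":9.2},{"jaw":0,"tx":-4.7,"ty":-0.1,"tz":9.5},{"jaw":0,"tx":-5.6,"ty":-0.1,"tz":10.1},{"jaw":0,"tx":-6.4,"ty":-0.1,"tz":10.7},{"jaw":0,"tx":-7.1,"ty":-0.1,"tz":11.4},{"jaw":0,"tx":-7.8,"ty":-0.1,"tz":12.2},{"jaw":0,"tx":-8.4,"ty":-0.1,"tz":13.1},{"jaw":0,"tx":-8.9,"ty":-0.1,"tz":14},{"jaw":0,"tx":-8.9,"ty":-0.1,"tz":14}]'
python3 - <<'E'
from h import *
shifts([(419,172,52)])
c=bot.capture("side"); cv2.imwrite("pics/s1.png",cv2.resize(c["img"][60:300,160:440],None,fx=2,fy=2))
E
```

```text
time_s: 4.72
ee_pos: [429.0, 172.6, 89.8]
ee_rot: [1.0, -0.03, -0.001, 0.0]
contact_force: [-0.1, -0.3, 0.2]
opening: 0.1
grip_force: 0.0
t 4.725 pos [429.  172.6  89.8] yaw -0.060 F [-0.1 -0.3  0.2] open 0.1 grip 0.0
(419, 172, 52) -> [-9.9  1.1 37.8]
```

View pics/s1.png

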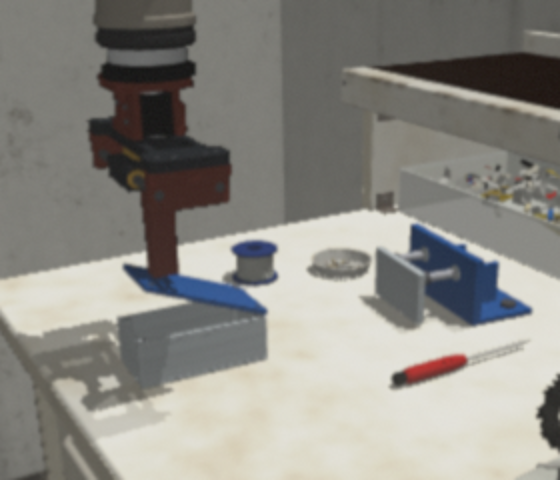

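The lid is following the fingers: its free edge is at crop pixel (125,268), about 0.4 rad open, with the finger tip on it and the case not moved. I'll lower the rest slowly.

```bash
python3 inch.py '[{"jaw":0,"tx":-0.2,"tz":0.5},{"jaw":0,"tx":-0.4,"tz":1},{"jaw":0,"tx":-0.6,"tz":1.5},{"jaw":0,"tx":-0.7,"tz":2},{"jaw":0,"tx":-0.8,"tz":2.4},{"jaw":0,"tx":-0.9,"tz":2.8},{"jaw":0,"tx":-1,"tz":3.1},{"jaw":0,"tx":-1,"tz":3.4},{"jaw":0,"tx":-1,"tz":3.6},{"jaw":0,"tx":-1,"tz":3.75},{"jaw":0,"tx":-1,"tz":3.85},{"jaw":0,"tx":-1,"tz":3.95},{"jaw":0,"tx":-1,"tz":3.95}]'; python3 -c "
from h import *
shifts([])"
```

```text
time_s: 6.4
ee_pos: [420.0, 173.5, 51.1]
ee_rot: [1.0, -0.03, 0.0, -0.0]
contact_force: [0.7, -1.1, 0.1]
opening: 0.5
grip_force: 0.0
t 6.4 pos [420.  173.5  51.1] yaw -0.060 F [ 0.7 -1.1  0.1] open 0.5 grip 0.0
```

Converted, 1 mm is 0.1, 0.5 mm is 0.05.

```bash
python3 inch.py '[{"jaw":0,"tz":0.05},{"jaw":0,"tz":0.1},{"jaw":0,"tz":0.15},{"jaw":0,"tz":0.2},{"jaw":0,"tz":0.2}]'; python3 -c "
from h import *
shifts([])"
```

```text
time_s: 7.02
ee_pos: [420.1, 173.5, 50.0]
ee_rot: [1.0, -0.03, 0.0, 0.0]
contact_force: [-4.2, -2.6, 14.5]
opening: 0.3
grip_force: 7.0
t 7.025 pos [420.1 173.5  50. ] yaw -0.060 F [-4.2 -2.6 14.5] open 0.3 grip 7.0
```

The force jumped to 14.5 N at z = 50.0, so the lid is shut. I'll lift, open the fingers and step aside to re-measure the case.

Converted, -150 mm is -15, -50 mm is -5.

```bash
python3 inch.py '[{"jaw":0,"tz":-1},{"jaw":0,"tz":-4},{"jaw":88,"tz":-8},{"jaw":88,"ty":-5,"tz":-11},{"jaw":88,"tx":1,"ty":-10,"tz":-11},{"jaw":88,"tx":2,"ty":-15,"tz":-11},{"jaw":88,"tx":2,"ty":-15,"tz":-11},{"jaw":88,"tx":2,"ty":-15,"tz":-11}]'
python3 - <<'E'
from h import *
c=bot.capture("top");w=bot.capture("wrist");s=bot.capture("side")
cv2.imwrite("pics/t2.png",c["img"]);cv2.imwrite("pics/w2.png",w["img"]);cv2.imwrite("pics/s2.png",s["img"])
a=np.hstack([cv2.resize(c["img"][95:315,220:400],None,fx=2,fy=2),cv2.resize(w["img"],(430,440))])
cv2.imwrite("pics/m2.png",a);print(a.shape)
E
```

```text
time_s: 8.02
ee_pos: [448.6, 321.2, 158.8]
ee_rot: [1.0, -0.03, -0.0, 0.001]
contact_force: [0.4, -0.5, 0.3]
opening: 56.8
grip_force: 0.0
(440, 790, 3)
```

View pics/m2.png

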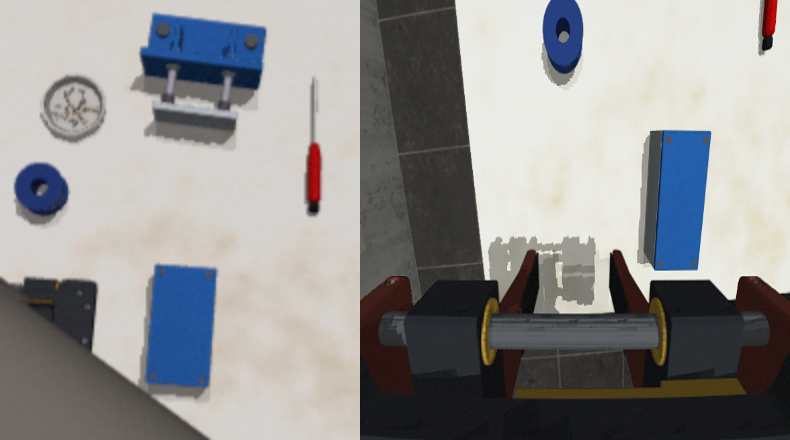

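The lid is shut. In the top crop it is a clean blue rectangle around (181,327), and the wrist view also shows it whole around (683,200). I'll locate it by mask in both views.

```bash
python3 - <<'E'
from h import *
def lid(c,roi):
    hsv=cv2.cvtColor(c["img"],cv2.COLOR_BGR2HSV)
    m=cv2.inRange(hsv,(100,120,90),(125,255,255)); k=np.zeros_like(m); x0,y0,x1,y1=roi; k[y0:y1,x0:x1]=m[y0:y1,x0:x1]
    C=max(cv2.findContours(k,0,1)[0],key=cv2.contourArea)
    q=cv2.minAreaRect(C); W=np.array([on(c,p+0.0,50)[:2] for p in C[:,0].astype(float)],np.float32)
    r=cv2.minAreaRect(W); b=cv2.boxPoints(r); e=max((b[1]-b[0],b[2]-b[1]),key=np.linalg.norm); e=e*np.sign(e[0])
    print(q,"\n world c",r[0],"size",r[1],"yaw %.3f"%np.arctan2(e[1],e[0]))
    M=cv2.moments(C); return (M["m10"]/M["m00"],M["m01"]/M["m00"])
T=bot.capture("top");Wc=bot.capture("wrist")
p=lid(T,(285,222,335,300)); q=lid(Wc,(400,90,560,260))
print(p,q,tri(T,p,Wc,q))
shifts([(454,171,158),(454,171,7)])
E
```

```text
((310.1700744628906, 257.6192932128906), (31.206207275390625, 58.92131042480469), 4.085616588592529) 
 world c (453.9293212890625, 172.31805419921875) size (62.78651809692383, 118.10906219482422) yaw -0.061
((479.748046875, 182.47433471679688), (70.4319076538086, 132.66549682617188), 5.81562614440918) 
 world c (453.6005859375, 173.44451904296875) size (63.48705291748047, 118.15158081054688) yaw -0.064
(310.2426336500623, 257.72886073519527) (478.23920012823595, 181.0715115813096) (array([454.8, 171.7,  45.1]), np.float64(3.720326418359111))
t 8.275 pos [449.1 320.7 159.2] yaw -0.062 F [-1.  -0.9 -0.7] open 77.0 grip 0.0
(454, 171, 158) -> [ 14.1 149.1   1.3]
(454, 171, 7) -> [ 14.  149.  152.3]
```

```bash
python3 - <<'E'
from h import *
T=bot.capture("top"); x0,y0=282,92
g=cv2.cvtColor(T["img"],6)[y0:180,x0:365]; g=cv2.resize(g,None,fx=4,fy=4,interpolation=cv2.INTER_CUBIC)
for l in cv2.createLineSegmentDetector().detect(g)[0][:,0]:
    a=(l[:2]+.5)/4-.5+[x0,y0]; b=(l[2:]+.5)/4-.5+[x0,y0]
    if abs(a[0]-b[0])<22: continue
    if a[0]>b[0]: a,b=b,a
    for z in ((58,) if a[1]>140 else (70,0)):
        p,q=on(T,a,z),on(T,b,z); d=p-q; print(a,b,z,p[:2],q[:2],"len %.0f yaw %.3f"%(np.linalg.norm(d),-np.arctan2(d[0],d[1])))
E
```

```text
[296.  101.1] [353.  108.3] 70 [780.2 206.6] [765.   86.2] len 121 yaw -0.125
[296.  101.1] [353.  108.3] 0 [808.9 211.2] [792.6  81.3] len 131 yaw -0.125
[296.4 148.5] [337.3 153.8] 58 [679.8 204.6] [669.1 118.4] len 87 yaw -0.124
[307.8 134.2] [330.7 137. ] 70 [707.4 180.7] [701.7 132.9] len 48 yaw -0.118
[307.8 134.2] [330.7 137. ] 0 [730.4 183.2] [724.3 131.6] len 52 yaw -0.118
[298.6 155.3] [335.5 160. ] 58 [665.3 199.6] [655.8 122.2] len 78 yaw -0.122
[290.7 121.9] [349.  129.4] 70 [734.1 216.8] [718.7  94.7] len 123 yaw -0.125
[290.7 121.9] [349.  129.4] 0 [759.2 222.2] [742.5  90.4] len 133 yaw -0.125
```

The fence yaw is -0.124 and the plate centre is about (674.5,161), consistent across several edges. Now I'll grasp the case across its width.

Converted, 151 mm is 15.1, 14 mm is 1.4.

```bash
python3 inch.py '[{"jaw":88,"tx":0.5,"ty":5},{"jaw":88,"tx":1,"ty":10},{"jaw":88,"tx":1.4,"ty":14.8},{"jaw":88,"tx":1.4,"ty":14.8,"tz":4},{"jaw":88,"tx":1.4,"ty":14.8,"tz":8},{"jaw":88,"tx":1.4,"ty":14.8,"tz":11.5},{"jaw":88,"tx":1.4,"ty":14.8,"tz":14},{"jaw":88,"tx":1.4,"ty":14.8,"tz":15.1},{"jaw":88,"tx":1.4,"ty":14.8,"tz":15.1},{"jaw":60,"tx":1.4,"ty":14.8,"tz":15.1},{"jaw":60,"tx":1.4,"ty":14.8,"tz":15.1},{"jaw":60,"tx":1.4,"ty":14.8,"tz":15.1},{"jaw":60,"tx":1.4,"ty":14.8,"tz":15.1},{"jaw":50,"tx":1.4,"ty":14.8,"tz":15.1},{"jaw":50,"tx":1.4,"ty":14.8,"tz":15.1}]'; python3 -c "
from h import *
shifts([(631.8-20*.992,166.3+20*.124,7),(631.8-17*.992,166.3+17*.124,7),(631.8,166.3,7)])"
```

```text
time_s: 10.2
ee_pos: [454.5, 172.4, 8.8]
ee_rot: [1.0, -0.03, 0.0, 0.001]
contact_force: [-1.4, -3.1, 6.7]
opening: 64.0
grip_force: 30.0
t 10.2 pos [454.5 172.4   8.8] yaw -0.061 F [-1.4 -3.1  6.7] open 64.0 grip 30.0
(611.9599999999999, 168.78, 7) -> [157.4  -6.    1.9]
(614.9359999999999, 168.40800000000002, 7) -> [160.4  -5.8   2. ]
(631.8, 166.3, 7) -> [177.4  -4.7   2. ]
```

```bash
python3 inch.py '[{"jaw":50,"tx":0.4,"tz":-0.04},{"jaw":50,"tx":1.4,"tz":-0.04},{"jaw":50,"tx":2.8,"tz":-0.04},{"jaw":50,"tx":4.3,"ty":-0.1,"tz":-0.04,"spin":0.04},{"jaw":50,"tx":5.8,"ty":-0.2,"tz":-0.04,"spin":0.08},{"jaw":50,"tx":7.3,"ty":-0.3,"tz":-0.04,"spin":0.12},{"jaw":50,"tx":8.8,"ty":-0.4,"tz":-0.04,"spin":0.16},{"jaw":50,"tx":10.3,"ty":-0.5,"tz":-0.04,"spin":0.2},{"jaw":50,"tx":11.8,"ty":-0.6,"tz":-0.04,"spin":0.24},{"jaw":50,"tx":13.2,"ty":-0.6,"tz":-0.04,"spin":0.252},{"jaw":50,"tx":14.2,"ty":-0.6,"tz":-0.04,"spin":0.252},{"jaw":50,"tx":14.7,"ty":-0.6,"tz":-0.04,"spin":0.252},{"jaw":50,"tx":14.7,"ty":-0.6,"tz":-0.04,"spin":0.252}]'
python3 - <<'E'
from h import *
shifts([(631.8,166.3,8.5)])
c=bot.capture("top");s=bot.capture("side")
a=np.hstack([cv2.resize(c["img"][95:255,250:390],None,fx=2.8,fy=2.8),cv2.resize(s["img"][130:290,320-60:320+65],None,fx=2.8,fy=2.8)])
cv2.imwrite("pics/m3.png",a);print(a.shape)
E
```

```text
time_s: 11.82
ee_pos: [599.5, 171.1, 8.8]
ee_rot: [0.998, -0.061, -0.001, 0.0]
contact_force: [-5.8, 0.7, 4.9]
opening: 63.8
grip_force: 30.0
t 11.825 pos [599.5 171.1   8.8] yaw -0.123 F [-5.8  0.7  4.9] open 63.8 grip 30.0
(631.8, 166.3, 8.5) -> [32.7  0.8  0.2]
(448, 742, 3)
```

View pics/m3.png

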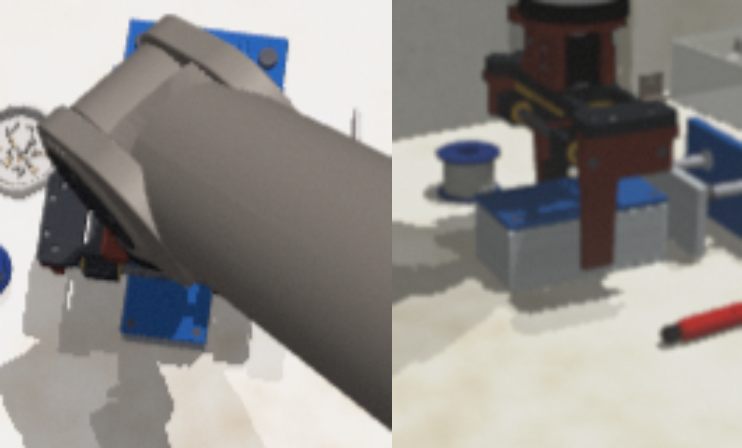

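The case is gripped and flat, with the lid shut, about 15 mm short of the plate (side crop: case end near (668,215), plate at (685,210)). I'll press in stages and read the force at each one.

Converted, 6 mm is 0.6, 3 mm is 0.3.

```bash
python3 inch.py '[{"jaw":50,"tx":0.3},{"jaw":50,"tx":0.6},{"jaw":50,"tx":0.8}]'|sed -n '2p;4p'; python3 inch.py '[{"jaw":50,"tx":0.3},{"jaw":50,"tx":0.6}]'|sed -n '2p;4p';python3 inch.py '[{"jaw":50,"tx":0.3,"ty":0.03},{"jaw":50,"tx":0.6,"ty":0.06}]'|sed -n '2p;4p'; python3 inch.py '[{"jaw":50,"tx":0.2},{"jaw":50,"tx":0.4},{"jaw":50,"tx":0.4}]'|sed -n '2p;4p'
```

```text
ee_pos: [606.4, 170.5, 8.8]
contact_force: [-9.2, 1.2, 8.2]
ee_pos: [612.4, 169.8, 8.8]
contact_force: [-8.5, 1.9, 8.1]
ee_pos: [617.7, 169.1, 8.8]
contact_force: [-11.5, 1.8, 8.9]
ee_pos: [620.4, 168.8, 8.8]
contact_force: [-14.1, 1.7, 11.7]
```

```bash
python3 inch.py '[{"jaw":50,"tx":0.2,"tz":-0.03},{"jaw":50,"tx":0.4,"tz":-0.05},{"jaw":50,"tx":0.6,"tz":-0.05}]'|sed -n '2p;4p'; python3 inch.py '[{"jaw":50,"tx":0.2},{"jaw":50,"tx":0.4},{"jaw":50,"tx":0.4},{"jaw":50,"tx":0.4}]'|sed -n '2p;4p'
python3 - <<'E'
from h import *
shifts([(631.8,166.3,8.5)])
w=bot.capture("wrist");s=bot.capture("side")
cv2.imwrite("pics/w4.png",w["img"]);cv2.imwrite("pics/s4.png",s["img"])
a=np.vstack([cv2.resize(s["img"][170:260,280:440],None,fx=4.5,fy=4.5,interpolation=2)[:,:640],cv2.resize(w["img"][0:200],None,fx=1,fy=1)])
for u in range(280,420,20): cv2.putText(a,str(u),(int((u-280)*4.5),8),0,.3,(0,0,255))
for v in range(170,260,20): cv2.putText(a,str(v),(0,int((v-170)*4.5)+4),0,.3,(0,0,255))
cv2.imwrite("pics/m4.png",a[:600]);print(a.shape)
E
```

```text
ee_pos: [624.6, 168.2, 8.8]
contact_force: [-19.2, 0.3, 13.8]
ee_pos: [627.3, 167.8, 8.7]
contact_force: [-21.1, -0.4, 15.9]
t 14.05 pos [627.3 167.8   8.7] yaw -0.121 F [-21.1  -0.4  15.9] open 63.9 grip 30.0
(631.8, 166.3, 8.5) -> [4.7 1.  0.1]
(605, 640, 3)
```

View pics/m4.png

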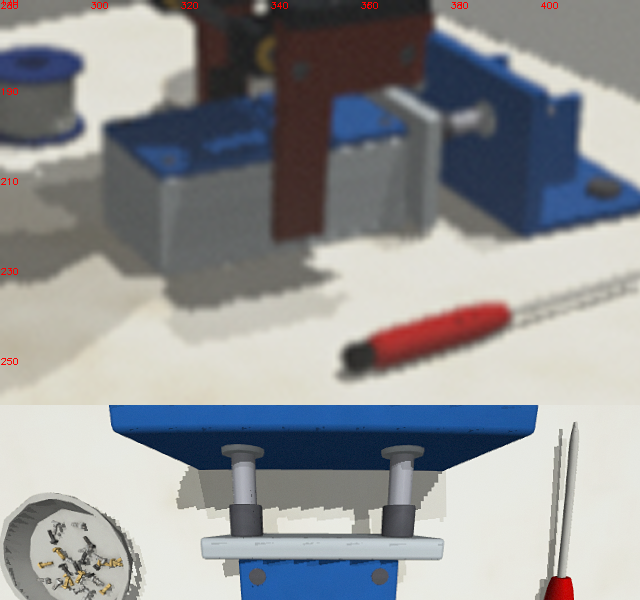

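The side view shows the case end flush on the plate. The wrist view (rows below 405 in the mosaic) shows the plate spanning x = 201–443 and the lid 240–397, which is square and nearly central. I'll measure the plate's compression against the fence's front edge.

```bash
cat > m.py <<'E'
from h import *
n=np.array([.9923,-.1237]); yv=np.array([.1237,.9923])
W=bot.capture("wrist")
shifts([])
g=cv2.resize(cv2.cvtColor(W["img"],6)[:215],None,fx=2,fy=2,interpolation=cv2.INTER_CUBIC)
for l in cv2.createLineSegmentDetector().detect(g)[0][:,0]:
    a=(l[:2]+.5)/2-.5; b=(l[2:]+.5)/2-.5
    if np.hypot(*(a-b))<25: continue
    if a[0]>b[0]: a,b=b,a
    if not(100<a[0] and b[0]<545): continue
    r=a[1]; z=70 if r<60 else 58 if r<158 else 50
    p,q=on(W,a,z)[:2],on(W,b,z)[:2]; d=p-q
    print(a,b,z,p,q,"len %.0f yaw %.3f  n %.1f y %.1f"%(np.linalg.norm(d),-np.arctan2(d[0],d[1]),(p+q)@n/2-np.array([674.5,161])@n,((p+q)/2-[674.5,161])@yv))
E
python3 m.py
```

```text
t 14.2 pos [627.3 167.8   8.6] yaw -0.121 F [-21.2  -0.4  15.7] open 63.7 grip 30.0
[113.   25.9] [199.2  64.4] 70 [732.5 218.1] [718.3 194.4] len 28 yaw -0.539  n 44.9 y 51.2
[440.6  66.1] [533.1  28. ] 58 [710.3 116.2] [719.1  84.1] len 33 yaw 0.270  n 47.4 y -55.4
[238.1 153.8] [242.2 213.9] 58 [688.9 190.8] [666.  193.6] len 23 yaw -1.690  n -0.9 y 31.3
[412.8 130.7] [415.  105.1] 58 [689.5 126.7] [698.3 125.6] len 9 yaw 1.439  n 23.6 y -32.2
[108.1  -0. ] [111.8  25.7] 70 [739.6 217.7] [732.6 218.5] len 7 yaw -1.677  n 54.1 y 64.3
[533.5  28.1] [537.9  -0.1] 70 [716.8  92.2] [724.5  91.1] len 8 yaw 1.430  n 54.4 y -63.1
[261.7 100.1] [262.6 126.9] 58 [706.4 179.1] [697.3 180.3] len 9 yaw -1.701  n 24.9 y 21.9
[380.7 128.1] [382.1 101.3] 58 [691.8 138.2] [701.  137.1] len 9 yaw 1.448  n 24.6 y -20.5
[228.7 102.6] [230.4 130.1] 58 [707.1 190.8] [697.7 192. ] len 9 yaw -1.697  n 23.9 y 33.6
[413.9 129.9] [442.6 132.9] 58 [689.8 126.3] [687.5 116. ] len 11 yaw -0.215  n 19.0 y -37.8
[394.  213.9] [398.1 153.8] 50 [656.1 133.5] [680.7 130.5] len 25 yaw 1.450  n -2.4 y -29.5
[203.2 13
[... 1310 characters left out ...]
8 135.3] [712.2 134. ] len 10 yaw 1.444  n 35.5 y -22.1
[252.7  64.4] [254.3  97.6] 58 [718.4 180.2] [707.6 181.5] len 11 yaw -1.691  n 35.7 y 24.5
[255.3  65.7] [256.6  97.6] 58 [717.9 179.4] [707.5 180.7] len 10 yaw -1.695  n 35.5 y 23.6
[233.5  62. ] [235.7  96.4] 58 [720.  186.6] [708.8 187.9] len 11 yaw -1.687  n 36.3 y 31.0
[241.6 176.9] [243.6 205.7] 50 [679.1 193.3] [667.1 194.7] len 12 yaw -1.689  n -5.5 y 32.6
[389.5  98.2] [391.4  63.1] 58 [701.7 134.4] [713.1 133. ] len 12 yaw 1.447  n 36.0 y -23.0
[408.9  97.7] [411.1  65.8] 58 [701.1 127.6] [711.5 126.3] len 10 yaw 1.450  n 35.8 y -29.8
[445.3  65.7] [445.9 110.7] 58 [710.2 114.5] [695.2 114.6] len 15 yaw -1.577  n 33.7 y -42.6
```

The plate is compressed about 12.5 mm; three estimates give 12.3–12.9, so roughly 9 N. The case is square and about 1 mm to +y. I'll ease the downward load and push about 4.5 mm further.

Converted, -1 mm is -0.1, -0.5 mm is -0.05.

```bash
python3 inch.py '[{"jaw":50,"tz":-0.05},{"jaw":50,"ty":0.05,"tz":-0.1},{"jaw":50,"ty":0.05,"tz":-0.1}]'|sed -n '2p;4p'; python3 inch.py '[{"jaw":50,"tx":0.1,"ty":0.03},{"jaw":50,"tx":0.2,"ty":0.06},{"jaw":50,"tx":0.3,"ty":0.08},{"jaw":50,"tx":0.4,"ty":0.08},{"jaw":50,"tx":0.4,"ty":0.08},{"jaw":50,"tx":0.4,"ty":0.08}]'|sed -n '2p;4p'; python3 m.py | grep -E "^t|\[113|\[533|len 8[5-9]|len 9[01]|len 2[1-9]"
```

```text
ee_pos: [627.8, 167.7, 8.7]
contact_force: [-15.5, 4.4, 4.0]
ee_pos: [631.0, 167.4, 8.7]
contact_force: [-18.1, 5.4, 4.9]
t 15.375 pos [631.  167.4   8.7] yaw -0.120 F [-17.8   5.    5.9] open 63.7 grip 30.0
[115.7  39.5] [200.6  72.1] 70 [732.4 217.9] [719.7 193.9] len 27 yaw -0.485  n 45.6 y 51.0
[109.6   9.3] [113.6  38.1] 70 [740.8 217.6] [732.9 218.5] len 8 yaw -1.684  n 54.8 y 64.3
[456.3   6.4] [535.1   9.5] 70 [728.8 115.3] [725.7  91.5] len 24 yaw -0.130  n 59.5 y -50.7
[394.  213.9] [398.2 153.8] 50 [659.9 133. ] [684.5 130. ] len 25 yaw 1.450  n 1.3 y -29.6
[111.3   6.5] [186.9   4.8] 70 [741.4 216.8] [738.6 194.1] len 23 yaw -0.123  n 59.5 y 52.2
[204.4 152.7] [440.1 153.5] 58 [694.5 202.6] [683.9 116.6] len 87 yaw -0.123  n 14.8 y 0.4
[296.9 132.7] [374.4 133.1] 58 [697.5 167.8] [694.  140.1] len 28 yaw -0.125  n 22.0 y -4.4
[240.5 160.7] [244.3 213.8] 50 [689.2 192. ] [667.3 194.6] len 22 yaw -1.687  n -0.3 y 32.5
```

Converted, 1 mm is 0.1, 0.5 mm is 0.05.

```bash
python3 inch.py '[{"jaw":50,"tx":0.05},{"jaw":50,"tx":0.1},{"jaw":50,"tx":0.1},{"jaw":50,"tx":0.1},{"jaw":50,"tx":0.1},{"jaw":50,"tx":0.1},{"jaw":50,"tx":0.1},{"jaw":50,"tx":0.1}]'|sed -n '1,2p;4p'; python3 m.py | grep -E "^t|\[113|\[11[45]|\[53|len 8[5-9]"
python3 - <<'E'
from h import *
s=bot.capture("side")["img"];w=bot.capture("wrist")["img"]
cv2.imwrite("pics/m5.png",np.vstack([cv2.resize(s[165:260,270:430],None,fx=4,fy=4),w[:215]]))
E
```

```text
time_s: 16.38
ee_pos: [631.6, 167.2, 8.7]
contact_force: [-18.3, 4.6, 7.0]
t 16.425 pos [631.6 167.2   8.7] yaw -0.120 F [-19.3   3.8   7.4] open 64.1 grip 30.0
[114.4  41.3] [201.6  73.8] 70 [732.7 218.3] [719.9 193.7] len 28 yaw -0.477  n 45.8 y 51.1
[462.2  67.6] [531.2  44. ] 58 [713.4 108.2] [718.6  84.2] len 25 yaw 0.212  n 49.2 y -59.2
[109.8  11.3] [113.9  40. ] 70 [740.9 217.5] [733.  218.4] len 8 yaw -1.682  n 55.0 y 64.3
[455.7   9. ] [535.1  11.9] 70 [728.8 115.4] [725.7  91.4] len 24 yaw -0.127  n 59.5 y -50.6
[204.4 152.8] [440.7 153.5] 58 [695.2 202.5] [684.6 116.3] len 87 yaw -0.123  n 15.5 y 0.3
```

View pics/m5.png

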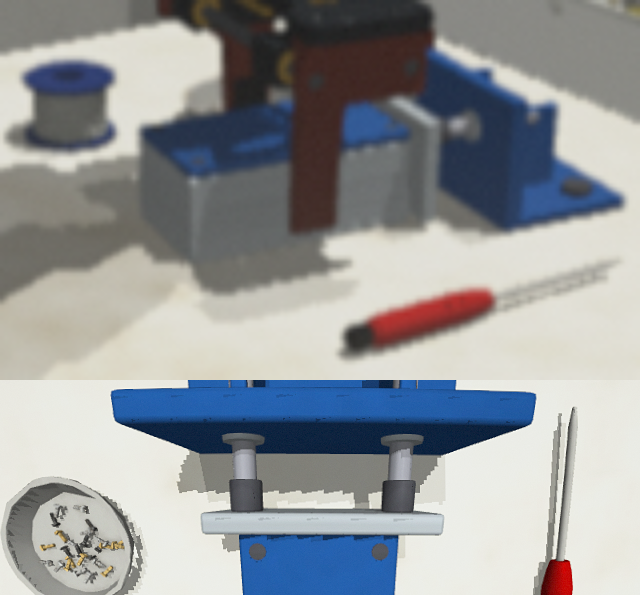

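The case is flat with its lid shut, and flush and square on the plate. The plate is in about 16.7 mm (roughly 12 N), and the driver, dish and spool haven't moved. Handing in while holding.

```bash
python3 -c "
from rig import bot
print(bot.finish_job())"
```

```text
the job is handed in; nothing more can be done
None
```

The lid is shut and the arm is still holding the case flat, hinge end square against the sprung plate and about 1 mm off centre; the plate is in about 16–17 mm by camera and arm position (roughly 12 N, about half its travel), and the screwdriver, screw dish and solder spool were not touched.

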